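# Zero the coffee grinder's burrs, set the grind and refit the hopper

## Robot

A 7-joint arm with a two-finger parallel gripper is mounted at the origin on a cart in front of the work surface, level with it; the furniture and walls round the work are solid. World frame = base frame: x ahead of the robot, y to its left, z up, the work surface at z = 0. Lengths are in mm, angles in rad, forces in N, time in s.
With the tool pointing down it reaches from about 400 to 875 mm from the base axis. Payload 4.4 kg.
Tool frame: the origin (TCP) lies where the fingers leave the gripper's body, on its centre line; the fingertips stand 73 mm ahead of it and the grasp point (between the pads) lies 54 mm ahead of it; z points along the fingers, y is the line along which they close (so a half turn about z gives the same grasp; the last joint's range is limited). The gripper opens to 85 mm and grips with 20 to 120 N. Pads are 22 mm wide; open, the fingers measure 114 mm over their backs; the gripper's body (76 mm by 85 mm) begins 54 mm behind the grasp point. The pads swing forward as they close: fully open they stand 13 mm farther back than shut.
Start: joints at [-1.323, 0.628, 0.038, 1.517, -0.027, 0.996, -0.02], TCP at [200.617, 618.279, 303.913] pointing down, gripper open.
Joint ranges: [-3.06, 3.06], [-0.37, 2.12], [-1.25, 1.32], [0.18, 2.47], [-1.1, 4.24], [0.23, 1.98], [-2.94, 2.94]. Speed limits (rad/s): [2.57, 2.57, 3.14, 3.14, 3.14, 3.14, 3.14].

## Interface

Orientations are given as [roll, pitch, yaw] about the fixed x, y, z axes, in that order (R = Rz(yaw) Ry(pitch) Rx(roll)).
In Python, from cell import ctrl gives the robot as it stands.
- The arm moves only by the tool send_rows, never from a script. Its argument "rows" is a list that holds one entry, the list of rows, each a list of 6 numbers: the shift along the tool's x, y, z in cm, then the turn, a rotation vector about the tool's x, y, z in rad. In form: [[[tx, ty, tz, wx, wy, wz], ...]]. A call has 1 to 10 rows; each row is the pose to reach, as a shift and turn from the pose commanded when the call began, along the tool's axes at that moment; what a row does not reach only later rows make up. A row lasts 1/10 s, in which the tool goes at most 50 mm and 8.59 degrees, less where a joint would pass 70% of its speed; a pose out of reach is approached as far as the arm can. A call with a gripper value outside its range is refused whole. "grip" is the closure in counts, from 0 (fully open) to 255 (shut), set as the call begins (left out, the last holds). The fingers move at their own pace and stop on an object; the grip force is fixed at half the most. Time passes only in rows, so rows that repeat a pose let the fingers close. It gives the time, the measured TCP pose, the force, the opening and the grip force at its end, in the units of the state.
- ctrl.read_state(): the state, without advancing time (a new reading comes with each control period).
- ctrl.get_image(name): name is "side" or "top" or "wrist"; returns a dict with "pixels" (480x640x3 uint8, red, green, blue), "fx", "fy", "cx", "cy" (pixels), "extrinsics" (4x4, takes a point from camera to world coordinates); the wrist camera has in their place "mount" (4x4, takes a point from camera to tool coordinates, whose origin is the TCP and whose axes are the flange's). Camera axes: x right, y up, looking along -z (the intrinsics and any distortion apply to the point x, -y, -z); pixel columns grow to the right and rows downward; lengths in mm; the calibration is good to about 2 mm. A picture is of the moment at which its call begins: read the wrist's pose just before it. There is no depth.
- ctrl.finish_job(): hands the job in; it is judged then, once.
The state is a dict: "clock": time; "qpos": joint angles; "qd": joint speeds; "tau": joint torques, N m; "eef_pos": TCP position; "tool_rot": TCP orientation; "force": force on the tool from outside, world axes, zero at the start; "torque": the same for the moment, N m; "width": finger opening in mm; "gripper_force": force on a finger pad.
Only numpy, scipy, OpenCV 4.12 (cv2) and the standard library are available. Lean on these libraries where they do the work, as an engineer would, in place of code of your own. Each camera call takes 0.05 s, during which the arm holds its last target. There are 200 camera calls.

## Task

The coffee grinder on the counter got new burrs and must be zeroed again: take only its slim black knurled grind ring, keeping the fingers off the fixed silver rings above and below it, and turn it clockwise until you just feel the burrs touch and hold for a moment, never forcing them. From that point open the ring again by 45 degrees (three of its marks), let go, then plug the hopper upright into the grinder's throat, fully home, and leave the other things on the counter where they are.

Things in the scene. Friction and masses are not known exactly. Their poses are not given: they have to be found in the camera images.
- grind_ring (a joint): Angle of the grind ring, rad, about the upright axis; grows counter-clockwise from above (upper burr rises 4 mm per rad), falls clockwise. First burr contact lies between -0.3 and +0.3, unknown, new each time. Turning friction is steady, about 0.08 N m; past contact the torque climbs 4 mN m per newton of burr force: about 0.1 N m in the first 0.1 rad, then faster.
- ring_center (a point): Centre of the grind ring: black, knurled, outside diameter 58 mm, 14 mm high (7 mm above and below this point), axis upright. White marks every 15 degrees on its top rim and one red mark, which is at the grinder's front when the joint reads 0. Within 80 mm round it nothing stands higher than the upper collar.
- lower_collar: Fixed silver ring under the grind ring, flush with it: outside diameter 58 mm, 30 mm high, origin at the centre of its underside; its top is 2 mm below the grind ring. Not to be touched by the fingers.
- upper_collar: Fixed silver ring above the grind ring: outside diameter 50 mm, 14.5 mm high, origin at the centre of its underside, 1.5 mm above the grind ring. Not to be touched by the fingers.
- throat (a point): Centre of the open top of the upper collar (the grinder's throat): round hole 38 mm wide, free to 14 mm deep.
- upper_burr: Carrier of the steel upper burr inside the throat, 34 mm disc, moved up and down by the grind ring without turning; origin on its axis. The burr sits in it up to 1.2 mm higher or lower, differently with every set of burrs and not to be seen, so this reading does not tell when the burrs touch.
- lower_burr: Steel lower burr, 30 mm wide, hidden on its seat below the upper one; origin at the centre of its underside, its rim 20 mm higher meets the upper burr.
- grinder: Small dark coffee grinder, fixed; origin at the centre of its column on the counter, x points to its back, away from its chute and steel catch cup. 190 mm high without the hopper; foot 165 x 112 mm; column 94 mm wide.
- hopper_center (a point): Half-way point of the loose hopper, a smoked cup with a black lid, standing upright: body 56 mm in diameter between 20 and 60 mm height, lid 58.5 mm, whole height 68 mm (71 mm with its tan centre cap), 0.12 kg. This point is on its axis, 35 mm above its underside.
- hopper_foot (a point): Centre of the hopper's underside: end of its black foot, 35 mm in diameter and 12 mm long, that plugs into the throat until the cup's shoulder, 12 mm above this point, rests on the upper collar. z up along the axis.
- dip_white: White dip cup, 69 mm wide, 34 mm high; bystander; origin at its underside.
- dip_red: Red dip cup, 69 mm wide, 34 mm high; bystander; origin at its underside.
- can_1: Drink can, 66 mm wide, 115 mm high; bystander; origin at its underside.
- shaker_cheese: Glass shaker with steel cap, white contents, 73 mm wide, 119 mm high; bystander; origin at its underside.
- table_number_4: Green table sign on a steel foot, 56 x 75 x 174 mm; bystander; origin at its underside.
There are look-alikes about, which are no part of the job. What is shaped like the part that bears hopper_center but pink or red is not meant.

How it is judged:
By the outcome, as a careful person would: the job done as asked, in the order asked, and still so for the second after the job is handed in, with the robot touching nothing.
It also fails if it takes over 72 s, if anything falls off the work surface, if the arm or the gripper's body presses on something with over 40 N, if the wrist force passes 120 N, or if a joint passes its speed limit or range.

## Working session

There is one attempt and no reset: what is moved stays moved. The work goes in short steps, Python scripts to look and compute and a tool call to move; the robot and the scene stay as the last step left them, time stands still between calls to the robot, and variables do not carry over. Pictures are saved under pics/ and viewed, at most 10 in all, crops included, and the job is handed in when it is done.

Besides the shell and the picture viewer there is one more tool, called after "Request:" in YAML: its name, and indented under it one key for each argument. send_rows: Moves the arm, as the interface text tells. Its arguments: {"type":"object","properties":{"rows":{"type":"array","items":{"type":"array","items":{"type":"array","items":{"type":"number"}}}},"grip":{"type":"number"}},"required":["rows"]}

```bash
mkdir -p pics; ls; cat > h.py <<'E'
import numpy as np, cv2
from cell import ctrl
from scipy.spatial.transform import Rotation as R
def snap(n):
    s=ctrl.read_state(); im=ctrl.get_image(n)
    if n=="wrist":
        T=np.eye(4); T[:3,:3]=R.from_euler('xyz',s['tool_rot']).as_matrix(); T[:3,3]=s['eef_pos']
        im['extrinsics']=T@np.array(im['mount'])
    return im
def save(im,f): cv2.imwrite('pics/'+f,cv2.cvtColor(np.ascontiguousarray(im['pixels']),cv2.COLOR_RGB2BGR))
def ray(im,u,v):
    E=np.array(im['extrinsics']); d=np.array([(u-im['cx'])/im['fx'],-(v-im['cy'])/im['fy'],-1.])
    d=E[:3,:3]@d; return E[:3,3],d/np.linalg.norm(d)
def tri(rays):
    A=0;b=0
    for c,d in rays:
        P=np.eye(3)-np.outer(d,d);A=A+P;b=b+P@c
    p=np.linalg.solve(A,b); return p,[np.linalg.norm((np.eye(3)-np.outer(d,d))@(p-c)) for c,d in rays]
def atz(im,u,v,z):
    c,d=ray(im,u,v); return c+d*(z-c[2])/d[2]
def proj(im,p):
    E=np.array(im['extrinsics']); q=E[:3,:3].T@(np.array(p)-E[:3,3]); return im['cx']+im['fx']*q[0]/-q[2], im['cy']-im['fy']*q[1]/-q[2]
E
python3 - <<'E'
from h import *
import pickle
ims={n:snap(n) for n in("top","side","wrist")}
pickle.dump(ims,open('i0.pkl','wb'))
for n,i in ims.items(): print(n,i.keys(),i['fx'],i['cx'],i['cy'],np.round(i['extrinsics'],3).tolist())
a=np.hstack([cv2.resize(ims[n]['pixels'],(400,300),interpolation=cv2.INTER_AREA) for n in("side","wrist")])
save(ims['top'],'top0.png'); save(ims['side'],'side0.png')
print(ctrl.read_state())
E
```

```text
pics
top dict_keys(['pixels', 'fx', 'fy', 'cx', 'cy', 'extrinsics']) 471.03705671626517 319.0327983848723 232.3780530437546 [[0.018, 0.994, -0.105, 502.009], [-1.0, 0.017, -0.008, -11.74], [-0.006, 0.106, 0.994, 1058.356], [0.0, 0.0, 0.0, 1.0]]
side dict_keys(['pixels', 'fx', 'fy', 'cx', 'cy', 'extrinsics']) 457.9566837271303 321.2527808124011 239.79553458120418 [[0.867, 0.288, -0.406, 221.937], [-0.497, 0.538, -0.681, -632.113], [0.022, 0.793, 0.609, 683.671], [0.0, 0.0, 0.0, 1.0]]
wrist dict_keys(['pixels', 'fx', 'fy', 'cx', 'cy', 'mount', 'extrinsics']) 420.0919896439877 318.26361760619943 239.71254518666325 [[0.308, -0.9, -0.308, 121.393], [0.951, 0.29, 0.103, 643.596], [-0.003, -0.325, 0.946, 373.754], [0.0, 0.0, 0.0, 1.0]]
{'clock': 0.15, 'qpos': array([-1.3228107 ,  0.62914039,  0.03847539,  1.51809783, -0.02701401,
        0.99631673, -0.02001344]), 'qd': array([-1.49682023e-04, -2.08087882e-03,  2.96664364e-05, -3.53046816e-03,
       -1.28180563e-05,  2.62689629e-04, -1.46814738e-04]), 'tau': array([ 2.33508865e-03, -5.63800728e+01,  1.22767188e+00, -1.93655312e+01,
        1.11011061e-02,  7.34706642e-03,  1.50990797e-05]), 'eef_pos': array([200.49913108, 617.93171323, 303.20934595]), 'tool_rot': array([-3.14014891e+00,  1.05260909e-05,  2.82776505e+00]), 'force': array([ 0.26583995, -0.31439066, -0.5947191 ]), 'torque': array([ 0.00634506, -0.0073244 , -0.00994888]), 'gripper_force': 0.0, 'width': 85.45056505223536}
```

View pics/top0.png

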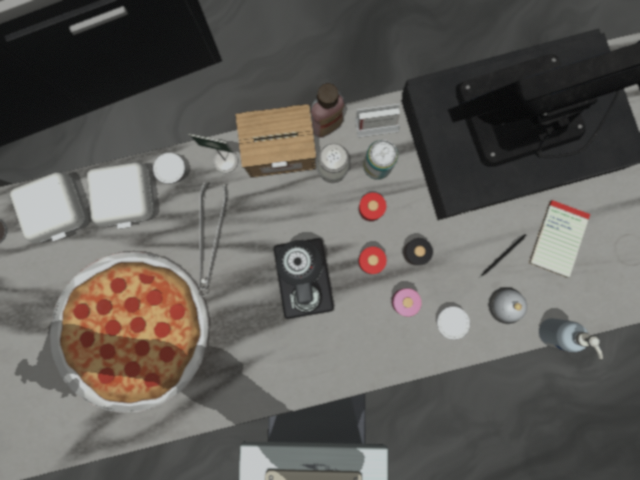

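View pics/side0.png

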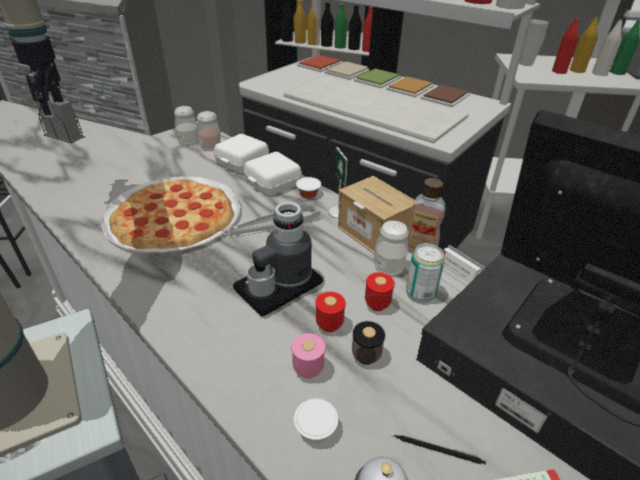

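Top view: the grinder's throat is near (298,262). The hopper-like cups are black/smoked (418,250), red (372,206) and (372,260), and pink (407,302). Only the black-lidded smoked one fits, since pink and red are excluded. The same cup is at (368,342) in the side view. I'll confirm it in an enlarged crop.

```bash
python3 - <<'E'
from h import *
import pickle
ims=pickle.load(open('i0.pkl','rb'))
def crop(n,u,v,w=80,h=60): return cv2.resize(ims[n]['pixels'][v-h//2:v+h//2,u-w//2:u+w//2],(400,300),interpolation=cv2.INTER_CUBIC)
a=np.vstack([np.hstack([crop('top',418,250),crop('top',300,270)]),np.hstack([crop('side',368,342),crop('side',288,225)])])
save({'pixels':a},'crop0.png')
E
```

```text
(no output)
```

View pics/crop0.png

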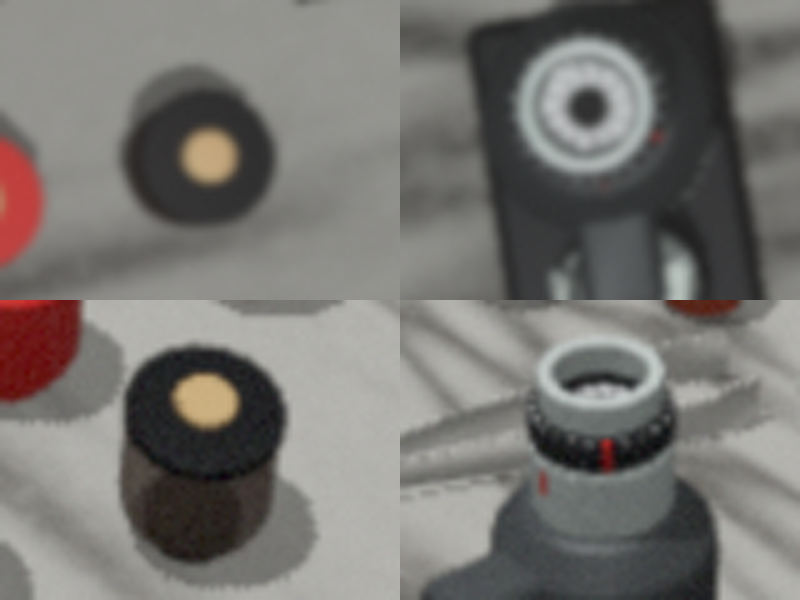

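The black/smoked cup with a tan cap is confirmed as the hopper. In the side crop the ring's red mark sits counter-clockwise of the front index tick. Next I'll triangulate.

```bash
python3 - <<'E'
from h import *
import pickle
ims=pickle.load(open('i0.pkl','rb')); T,S=ims['top'],ims['side']
print('cap',tri([ray(T,419.8,251.2),ray(S,369,332)]))
print('throat',tri([ray(T,297.2,261.4),ray(S,288.4,210)]))
print('red',tri([ray(T,311.2,267),ray(S,289.4,225)]))
for z in(170,175,190): print(z,atz(T,297.2,261.4,190),atz(T,311.2,267,z),atz(T,300.6,276.6,z))
# foot axis: corners of foot in top
print('mount',np.round(S['fx'],1),np.round(ims['wrist']['mount'],3).tolist())
s=ctrl.read_state();print(R.from_euler('xyz',s['tool_rot']).as_matrix().round(3))
E
```

```text
cap (array([ 571.23338293, -216.04056006,   71.9665651 ]), [np.float64(0.7282091760808711), np.float64(0.7282091760808682)])
throat (array([541.16081118,  33.72048239, 188.78253659]), [np.float64(1.696706516681015), np.float64(1.6967065166809767)])
red (array([531.12047976,   8.39573241, 172.61283018]), [np.float64(0.9099239112915437), np.float64(0.9099239112915142)])
170 [539.57075014  34.37417505 190.        ] [530.37920613   8.84111162 170.        ] [512.03302958  28.39269266 170.        ]
175 [539.57075014  34.37417505 190.        ] [530.21952623   8.72527358 175.        ] [511.9766088   28.16681104 175.        ]
190 [539.57075014  34.37417505 190.        ] [529.74048653   8.37775949 190.        ] [511.80734647  27.48916618 190.        ]
mount 458.0 [[0.001, 0.946, 0.325, 83.197], [1.0, -0.001, 0.001, -0.05], [0.001, 0.325, -0.946, -70.647], [0.0, 0.0, 0.0, 1.0]]
[[-0.951  0.309 -0.   ]
 [ 0.309  0.951 -0.001]
 [-0.    -0.001 -1.   ]]
```

Request:
send_rows:
  rows:
    - [[-50.3,-45.0,-5.0,0,0,0],[-50.3,-45.0,-5.0,0,0,0],[-50.3,-45.0,-5.0,0,0,0],[-50.3,-45.0,-5.0,0,0,0],[-50.3,-45.0,-5.0,0,0,0],[-50.3,-45.0,-5.0,0,0,0],[-50.3,-45.0,-5.0,0,0,0],[-50.3,-45.0,-5.0,0,0,0],[-50.3,-45.0,-5.0,0,0,0],[-50.3,-45.0,-5.0,0,0,0]]

```text
clock: 1.15
eef_pos: [452.0, 185.4, 341.0]
tool_rot: [3.141, 0.0, 2.828]
force: [0.8, 0.2, -0.3]
width: 85.9
gripper_force: 0.0
```

Request:
send_rows:
  rows:
    - [[-13.0,-11.6,-1.0,0,0,0],[-13.0,-11.6,-1.0,0,0,0],[-13.0,-11.6,-1.0,0,0,0],[-13.0,-11.6,-1.0,0,0,0],[-13.0,-11.6,-1.0,0,0,0],[-13.0,-11.6,-1.0,0,0,0],[-13.0,-11.6,-1.0,0,0,0]]
  grip: 90

```text
clock: 1.85
eef_pos: [538.6, 38.5, 350.5]
tool_rot: [3.141, -0.001, 2.83]
force: [-0.4, -0.3, -0.0]
width: 55.2
gripper_force: 0.0
```

```bash
python3 - <<'E'
from h import *
import pickle
s=ctrl.read_state();print(s['eef_pos'],s['tool_rot'],s['width'],s['qpos'].round(2),s['force'],s['torque'])
W=snap('wrist');pickle.dump(W,open('w1.pkl','wb'));save(W,'w1.png')
print(proj(W,[540.5,34,189]))
E
```

```text
[538.57391443  38.51049147 350.52672587] [ 3.14102627e+00 -1.46802202e-03  2.83004284e+00] 55.1844654058391 [-0.22  0.42  0.14  1.77 -0.07  0.96  1.21] [-0.39730709 -0.26751666 -0.02324859] [ 0.00838419  0.01017702 -0.01240934]
(np.float64(312.3570779603122), np.float64(250.679014438542))
```

View pics/w1.png

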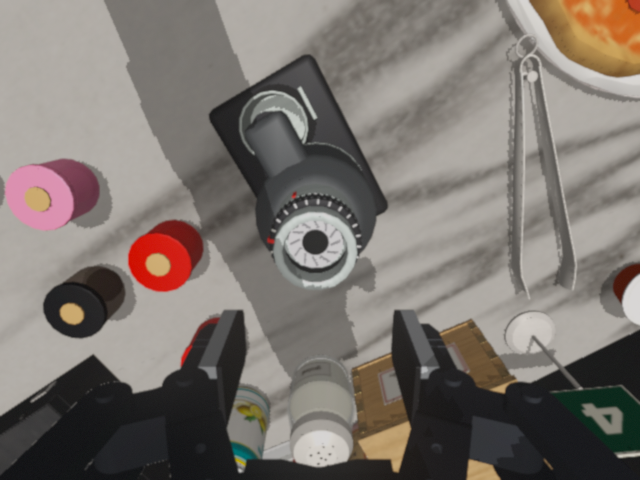

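The wrist view shows the collar top near (316,250), the ring's red mark at (270,241), the front index at (294,196) and the fingertips at row ~310, inner columns 244 and 392. I'll take a second, closer wrist view.

Request:
send_rows:
  rows:
    - [[-0.3,-0.4,2.5,0,0,0],[-0.3,-0.4,5.0,0,0,0],[-0.3,-0.4,5.0,0,0,0],[-0.3,-0.4,5.0,0,0,0]]
  grip: 60

```text
clock: 2.3
eef_pos: [540.7, 33.2, 301.1]
tool_rot: [3.142, -0.001, 2.83]
force: [-0.1, 0.1, 0.1]
width: 65.5
gripper_force: 0.0
```

```bash
python3 - <<'E'
from h import *
import pickle
s=ctrl.read_state();print(s['eef_pos'],s['tool_rot'],s['width'],s['force'],s['torque'])
W=snap('wrist');pickle.dump(W,open('w2.pkl','wb'))
W1=pickle.load(open('w1.pkl','rb'))
a=cv2.resize(W1['pixels'][165:315,235:415],(360,300),interpolation=cv2.INTER_CUBIC)
b=cv2.resize(W['pixels'][190:400,190:450],(440,355),interpolation=cv2.INTER_CUBIC)
c=np.zeros((360,800,3),np.uint8); c[:300,:360]=a; c[:355,360:]=b
save({'pixels':c},'w12.png')
E
```

```text
[540.66900475  33.23758894 301.07351871] [ 3.14151907e+00 -8.04605210e-04  2.82958019e+00] 65.4962067000296 [-0.13162904  0.11607669  0.06051126] [ 0.00223843 -0.02028664 -0.02627638]
```

View pics/w12.png

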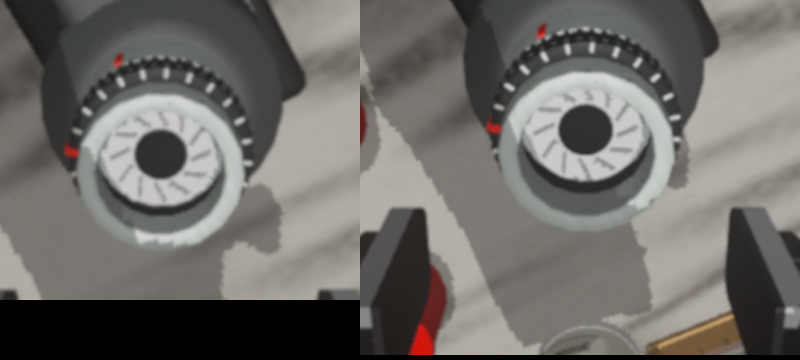

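```bash
python3 - <<'E'
from h import *
import pickle
W1,W2=[pickle.load(open(f'w{i}.pkl','rb')) for i in(1,2)]
ims=pickle.load(open('i0.pkl','rb')); T,S=ims['top'],ims['side']
r=[ray(W1,315.2,250.5),ray(W2,323.6,279.6),ray(T,297.2,261.4),ray(S,288.4,210)]
print(tri(r[:2]),tri(r),tri(r[1:]))
for W,p in((W1,(315.2,250.5)),(W2,(323.6,279.6))):
  for z in(187,190):print(atz(W,*p,z))
# marks at ring top z=174 : red, and index tick on lower collar top z~157 ; and white marks angle
def b(x,y): return 190+(x-360)/1.692,190+y/1.69
c=atz(W2,323.6,279.6,189)
for n,p,z in(('red',(492,128),173.5),('tick',(541,31),155)):
  q=atz(W2,*b(*p),z); d=q-c; print(n,d,np.degrees(np.arctan2(d[1],d[0]))%360,np.hypot(*d[:2]))
E
```

```text
(array([540.62738599,  35.69447841, 189.78862479]), [np.float64(0.032428653125349635), np.float64(0.03242865312533934)]) (array([541.47132257,  34.88592124, 187.70145721]), [np.float64(0.5886242435289609), np.float64(0.5143501120932361), np.float64(1.8401900167975853), np.float64(1.942151437965438)]) (array([541.41586311,  34.60273153, 187.9718227 ]), [np.float64(0.8235767325560504), np.float64(1.7596104607327987), np.float64(1.8610175224499397)])
[541.6059372   35.38777772 187.        ]
[540.5540259   35.75280258 190.        ]
[541.83890001  35.30875886 187.        ]
[540.53503513  35.68862174 190.        ]
red [ -9.28149368 -26.61831514 -15.5       ] 250.77693689336388 28.19008381724101
tick [-29.03340538  -5.27906363 -34.        ] 190.30534822031882 29.50944155087016
```

Request:
send_rows:
  rows:
    - [[0.05,0.24,0,0,0,0],[0.05,0.24,0,0,0,0],[0.05,0.24,2.5,0,0,0],[0.05,0.24,5.0,0,0,0],[0.05,0.24,6.0,0,0,0],[0.05,0.24,6.7,0,0,0],[0.05,0.24,6.7,0,0,0],[0.05,0.24,6.7,0,0,0]]
  grip: 0

```text
clock: 3.15
eef_pos: [541.8, 34.6, 234.6]
tool_rot: [3.141, 0.001, 2.828]
force: [-0.1, 1.2, 0.2]
width: 85.2
gripper_force: 0.0
```

```bash
python3 - <<'E'
from h import *
import pickle
s=ctrl.read_state();print(s['eef_pos'],s['tool_rot'],s['width'],s['force'],s['torque'])
W=snap('wrist');S=snap('side')
a=cv2.resize(S['pixels'][165:265,240:340],(400,400),interpolation=cv2.INTER_CUBIC)
b=cv2.resize(W['pixels'][180:480,170:470],(400,400),interpolation=cv2.INTER_CUBIC)
save({'pixels':np.hstack([a,b])},'g1.png')
E
```

```text
[541.76992584  34.57026034 234.62896299] [3.14102463e+00 1.33571492e-03 2.82775750e+00] 85.22559248268213 [-0.09954878  1.23277635  0.17488504] [ 0.00965315 -0.0375716  -0.01668335]
```

View pics/g1.png

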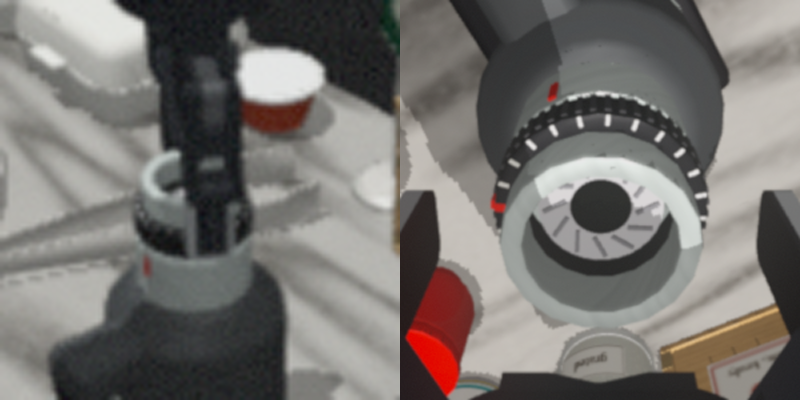

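The side crop shows the near fingertip's lower end at about pixel row 228, column 292. The wrist crop shows the collar centred between the fingers. I'll calibrate the tip length from that row.

```bash
python3 - <<'E'
from h import *
import pickle
S=pickle.load(open('i0.pkl','rb'))['side']
s=ctrl.read_state();M=R.from_euler('xyz',s['tool_rot']).as_matrix()
for L in(58,62,66,70):
  print(L,[np.round(proj(S,s['eef_pos']+M@np.array([x,-y,L])),1).tolist() for x in(-11,11) for y in(43,52)])
print(np.round(proj(S,[541,35.5,166.5]),1))
E
```

```text
58 [[297.0, 227.0], [297.8, 229.8], [285.4, 228.2], [286.1, 231.1]]
62 [[297.0, 228.7], [297.8, 231.5], [285.4, 230.0], [286.1, 232.8]]
66 [[297.0, 230.4], [297.8, 233.3], [285.5, 231.7], [286.2, 234.5]]
70 [[297.1, 232.1], [297.8, 235.0], [285.6, 233.4], [286.3, 236.2]]
[287.3 219.1]
```

Request:
send_rows:
  rows:
    - [[0.1,0.08,0.1,0,0,0],[0.1,0.08,0.1,0,0,0],[0.1,0.08,0.1,0,0,0],[0.1,0.08,0.1,0,0,0],[0.1,0.08,0.1,0,0,0],[0.1,0.08,0.1,0,0,0],[0.1,0.08,0.1,0,0,0],[0.1,0.08,0.1,0,0,0]]
  grip: 140

```text
clock: 4.05
eef_pos: [540.5, 35.8, 233.9]
tool_rot: [3.141, 0.0, 2.828]
force: [-1.9, 0.5, 7.5]
width: 54.7
gripper_force: 62.5
```

```bash
cat > st.py <<'E'
from h import *
s=ctrl.read_state();print(s['clock'],s['eef_pos'].round(2),s['tool_rot'].round(4),round(s['width'],2),s['gripper_force'],s['force'].round(2),s['torque'].round(4),s['qpos'].round(3)[6])
E
python3 st.py
```

```text
4.05 [540.5   35.79 233.86] [3.1411e+00 4.0000e-04 2.8279e+00] 54.69 62.458083629608154 [-1.93  0.49  7.46] [0.0034 0.5073 0.0411] 1.235
```

```bash
python3 - <<'E'
from h import *
W=snap('wrist');S=snap('side')
a=cv2.resize(S['pixels'][190:250,260:320],(400,400),interpolation=cv2.INTER_CUBIC)
b=cv2.resize(W['pixels'][220:420,218:418],(400,400),interpolation=cv2.INTER_CUBIC)
save({'pixels':np.hstack([a,b])},'g2.png')
E
```

```text
(no output)
```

View pics/g2.png

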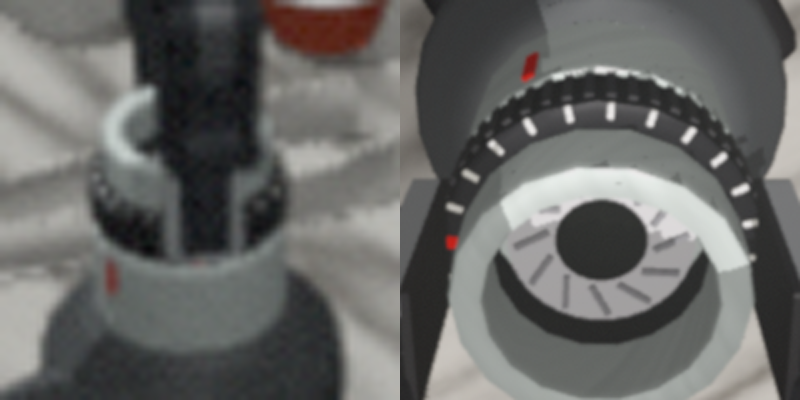

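Request:
send_rows:
  rows:
    - [[0,0,0,0,0,0.05],[0,0,0,0,0,0.1],[0,0,0,0,0,0.15],[0,0,0,0,0,0.2],[0,0,0,0,0,0.25],[0,0,0,0,0,0.3],[0,0,0,0,0,0.35],[0,0,0,0,0,0.4],[0,0,0,0,0,0.45],[0,0,0,0,0,0.5]]

```text
clock: 5.15
eef_pos: [540.6, 35.9, 233.9]
tool_rot: [3.141, -0.0, 2.326]
force: [-1.5, 0.8, 6.3]
width: 55.0
gripper_force: 62.4
```

```bash
python3 st.py
```

```text
5.15 [540.56  35.94 233.87] [ 3.1406 -0.      2.3264] 55.04 62.402133364230394 [-1.46  0.85  6.27] [-0.002   0.4221  0.0677] 0.858
```

Request:
send_rows:
  rows:
    - [[0,0,0,0,0,0.04],[0,0,0,0,0,0.08],[0,0,0,0,0,0.12],[0,0,0,0,0,0.16],[0,0,0,0,0,0.18],[0,0,0,0,0,0.18]]

```text
clock: 5.75
eef_pos: [540.6, 36.0, 233.9]
tool_rot: [3.14, -0.0, 2.147]
force: [-0.6, 1.1, 7.9]
width: 54.8
gripper_force: 62.5
```

```bash
python3 st.py; python3 - <<'E'
from h import *
W=snap('wrist')
a=cv2.resize(W['pixels'][220:420,168:468],(600,400),interpolation=cv2.INTER_CUBIC)
save({'pixels':a},'g3.png')
E
```

```text
5.75 [540.64  35.99 233.87] [ 3.1405e+00 -2.0000e-04  2.1475e+00] 54.78 62.53618877381086 [-0.64  1.05  7.94] [ 0.0555  0.4328 -0.1094] 0.724
```

View pics/g3.png

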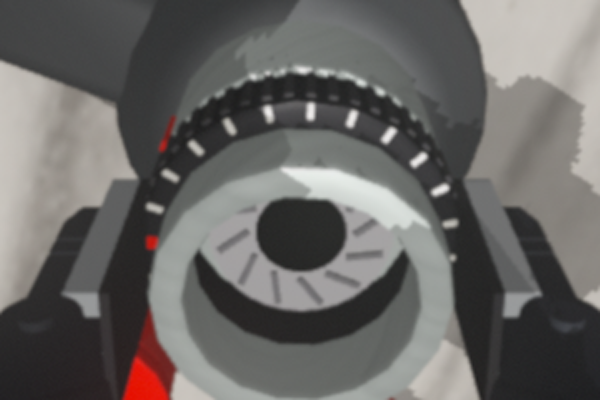

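The ring follows the gripper without slip: the red mark is still at the left pad and the angle to the index tick has shrunk. Next I'll check the torque noise.

```bash
cat > tq.py <<'E'
from h import *
for i in range(4):
    s=ctrl.read_state();print(s['clock'],s['tool_rot'][2].round(4),s['torque'].round(3),s['tau'][[0,4,6]].round(3),s['qpos'][6].round(4));ctrl.get_image('wrist')
E
python3 tq.py
```

```text
5.8 2.1477 [ 0.072  0.447 -0.054] [0.255 0.122 0.079] 0.7241
5.85 2.1476 [ 0.002  0.509 -0.075] [0.285 0.127 0.093] 0.7241
5.9 2.1477 [ 0.105  0.446 -0.123] [0.307 0.129 0.093] 0.7242
5.95 2.1477 [ 0.119  0.391 -0.112] [0.323 0.13  0.092] 0.7242
```

Request:
send_rows:
  rows:
    - [[0,0,0,0,0,0.015],[0,0,0,0,0,0.03],[0,0,0,0,0,0.045],[0,0,0,0,0,0.06]]

```text
clock: 6.4
eef_pos: [540.7, 36.0, 233.9]
tool_rot: [3.14, -0.0, 2.088]
force: [-1.2, 0.9, 6.8]
width: 55.0
gripper_force: 62.4
```

```bash
python3 tq.py
```

```text
6.4 2.0878 [0.078 0.426 0.067] [0.607 0.031 0.051] 0.679
6.45 2.087 [ 0.078  0.425 -0.069] [ 0.427  0.054 -0.004] 0.6784
6.5 2.0876 [ 0.082  0.44  -0.086] [0.286 0.118 0.046] 0.679
6.55 2.0877 [ 0.128  0.43  -0.073] [0.301 0.131 0.087] 0.6791
```

Request:
send_rows:
  rows:
    - [[0,0,0,0,0,0.015],[0,0,0,0,0,0.03],[0,0,0,0,0,0.045],[0,0,0,0,0,0.06]]

```text
clock: 7.0
eef_pos: [540.7, 36.0, 233.9]
tool_rot: [3.14, -0.0, 2.028]
force: [-1.3, 0.0, 7.5]
width: 55.1
gripper_force: 62.4
```

```bash
sed -i 's/range(4)/range(2)/' tq.py; python3 tq.py
```

```text
7.0 2.0277 [0.062 0.401 0.057] [0.615 0.032 0.051] 0.634
7.05 2.027 [ 0.066  0.448 -0.063] [ 0.437  0.055 -0.004] 0.6335
```

Request:
send_rows:
  rows:
    - [[0,0,0,0,0,0.015],[0,0,0,0,0,0.03],[0,0,0,0,0,0.045]]

```text
clock: 7.4
eef_pos: [540.7, 36.0, 233.9]
tool_rot: [3.14, -0.001, 1.983]
force: [-1.7, 0.1, 7.2]
width: 54.7
gripper_force: 62.4
```

```bash
python3 tq.py
```

```text
7.4 1.9827 [0.079 0.328 0.123] [0.625 0.033 0.051] 0.6002
7.45 1.9821 [ 0.135  0.406 -0.049] [ 0.445  0.057 -0.004] 0.5997
```

Request:
send_rows:
  rows:
    - [[0,0,0,0,0,0.015],[0,0,0,0,0,0.03]]

```text
clock: 7.7
eef_pos: [540.7, 36.0, 233.9]
tool_rot: [3.14, -0.001, 1.953]
force: [-1.8, 0.3, 7.3]
width: 54.9
gripper_force: 62.4
```

```bash
python3 tq.py
```

```text
7.7 1.9528 [0.173 0.417 0.093] [0.636 0.036 0.053] 0.5778
7.75 1.9521 [ 0.19   0.414 -0.073] [ 0.457  0.059 -0.003] 0.5773
```

Just noise; no contact yet. I'll continue.

Request:
send_rows:
  rows:
    - [[0,0,0,0,0,0.015],[0,0,0,0,0,0.03],[0,0,0,0,0,0.045]]

```text
clock: 8.1
eef_pos: [540.7, 36.0, 233.9]
tool_rot: [3.14, -0.001, 1.908]
force: [-2.0, 1.3, 7.4]
width: 54.8
gripper_force: 62.4
```

```bash
python3 tq.py
```

```text
8.1 1.9077 [0.131 0.369 0.065] [0.632 0.035 0.051] 0.544
8.15 1.9071 [ 0.104  0.459 -0.022] [ 0.455  0.058 -0.004] 0.5435
```

Request:
send_rows:
  rows:
    - [[0,0,0,0,0,0.015],[0,0,0,0,0,0.03],[0,0,0,0,0,0.045]]

```text
clock: 8.5
eef_pos: [540.7, 36.0, 233.9]
tool_rot: [3.14, -0.001, 1.863]
force: [-1.4, 0.4, 8.2]
width: 54.4
gripper_force: 62.4
```

```bash
python3 tq.py
```

```text
8.5 1.8627 [0.133 0.419 0.043] [0.635 0.035 0.05 ] 0.5102
8.55 1.8621 [ 0.125  0.401 -0.015] [ 0.461  0.057 -0.006] 0.5097
```

Request:
send_rows:
  rows:
    - [[0,0,0,0,0,0.015],[0,0,0,0,0,0.03],[0,0,0,0,0,0.045]]

```text
clock: 8.9
eef_pos: [540.7, 36.0, 233.9]
tool_rot: [3.14, -0.001, 1.818]
force: [-1.5, 0.5, 8.3]
width: 55.0
gripper_force: 62.4
```

```bash
python3 tq.py
```

```text
8.9 1.8178 [0.054 0.415 0.089] [0.657 0.012 0.023] 0.4765
8.95 1.8172 [ 0.122  0.42  -0.066] [ 0.478  0.039 -0.028] 0.476
```

Request:
send_rows:
  rows:
    - [[0,0,0,0,0,0.01],[0,0,0,0,0,0.02]]

```text
clock: 9.2
eef_pos: [540.7, 36.0, 233.9]
tool_rot: [3.14, -0.001, 1.798]
force: [-1.9, -0.3, 8.4]
width: 54.7
gripper_force: 62.4
```

```bash
python3 tq.py
```

```text
9.2 1.7981 [0.076 0.37  0.043] [ 0.626 -0.017 -0.034] 0.4617
9.25 1.7977 [0.067 0.399 0.001] [ 0.496  0.008 -0.059] 0.4613
```

```bash
sed -i 's/range(2)/range(4)/' tq.py; python3 tq.py
```

```text
9.3 1.7981 [ 0.105  0.394 -0.012] [ 0.392  0.058 -0.017] 0.4617
9.35 1.7981 [0.163 0.42  0.018] [0.398 0.071 0.015] 0.4617
9.4 1.7981 [0.166 0.353 0.025] [0.414 0.07  0.016] 0.4617
9.45 1.7981 [ 0.142  0.407 -0.013] [0.424 0.07  0.015] 0.4617
```

Request:
send_rows:
  rows:
    - [[0,0,0,0,0,0.01],[0,0,0,0,0,0.02]]

```text
clock: 9.7
eef_pos: [540.8, 36.0, 233.9]
tool_rot: [3.14, -0.001, 1.778]
force: [-1.9, 0.7, 8.0]
width: 55.0
gripper_force: 62.4
```

```bash
python3 tq.py
```

```text
9.7 1.7782 [0.094 0.342 0.138] [ 0.654 -0.038 -0.06 ] 0.4467
9.75 1.7778 [0.084 0.41  0.014] [ 0.522 -0.014 -0.085] 0.4464
9.8 1.7781 [ 0.155  0.459 -0.004] [ 0.414  0.036 -0.042] 0.4467
9.85 1.7782 [0.088 0.381 0.032] [ 0.419  0.049 -0.01 ] 0.4468
```

The burr contact shows as a steady torque rise of about 1.3 N·m/rad, starting near yaw 1.84. I'm now about 0.065 rad past it, at about 0.08 N·m extra. I'll hold for a moment, then open.

Request:
send_rows:
  rows:
    - [[0,0,0,0,0,0],[0,0,0,0,0,0],[0,0,0,0,0,0],[0,0,0,0,0,0],[0,0,0,0,0,0]]

```text
clock: 10.4
eef_pos: [540.8, 36.0, 233.9]
tool_rot: [3.14, -0.001, 1.778]
force: [-1.6, 0.5, 6.6]
width: 54.8
gripper_force: 62.5
```

Request:
send_rows:
  rows:
    - [[0,0,0,0,0,-0.04],[0,0,0,0,0,-0.1],[0,0,0,0,0,-0.18],[0,0,0,0,0,-0.26],[0,0,0,0,0,-0.34],[0,0,0,0,0,-0.42],[0,0,0,0,0,-0.5],[0,0,0,0,0,-0.58],[0,0,0,0,0,-0.64],[0,0,0,0,0,-0.68]]

```text
clock: 11.4
eef_pos: [540.6, 35.9, 233.9]
tool_rot: [3.14, -0.0, 2.46]
force: [-1.0, 0.8, 8.0]
width: 54.7
gripper_force: 62.5
```

Request:
send_rows:
  rows:
    - [[0,0,0,0,0,-0.04],[0,0,0,0,0,-0.08],[0,0,0,0,0,-0.12],[0,0,0,0,0,-0.15],[0,0,0,0,0,-0.167],[0,0,0,0,0,-0.167],[0,0,0,0,0,-0.167]]

```text
clock: 12.1
eef_pos: [540.5, 35.8, 233.9]
tool_rot: [3.141, 0.0, 2.625]
force: [-1.5, 1.3, 7.8]
width: 54.7
gripper_force: 62.5
```

```bash
python3 st.py; python3 - <<'E'
from h import *
import pickle
pickle.dump(snap('wrist'),open('w4.pkl','wb'))
E
```

```text
12.1 [540.52  35.83 233.87] [3.1408e+00 2.0000e-04 2.6252e+00] 54.66 62.4617806635797 [-1.49  1.35  7.81] [-0.0074  0.5249  0.0619] 1.082
```

Request:
send_rows:
  rows:
    - [[0,0,0,0,0,0],[0,0,0,0,0,0],[0,0,0,0,0,0],[0,0,0,0,0,0],[0,0,0,0,0,0],[0,0,-2.0,0,0,0],[0,0,-6.0,0,0,0],[0,0,-10.0,0,0,0],[0,0,-12.0,0,0,0],[0,0,-12.0,0,0,0]]
  grip: 0

```text
clock: 13.15
eef_pos: [542.0, 35.6, 356.0]
tool_rot: [3.138, 0.005, 2.625]
force: [-0.5, -0.5, 0.1]
width: 85.4
gripper_force: 0.0
```

```bash
python3 st.py; python3 - <<'E'
from h import *
import pickle
W=snap('wrist');pickle.dump(W,open('w5.pkl','wb'))
s=ctrl.read_state();M=R.from_euler('xyz',s['tool_rot']).as_matrix()
T=pickle.load(open('i0.pkl','rb'))['top']
for n,p in(('red',(372,260)),('red2',(372,206)),('pink',(407,302))): print(n,atz(T,*p,71).round())
print('hopper view move cm', (M.T@(np.array([571.2,-216,250])-s['eef_pos'])/10).round(2))
# ring fit overlay: hsv red pixels
a=W['pixels'].astype(int); m=(a[...,0]>120)&(a[...,1]<60)&(a[...,2]<60)
u,v=proj(W,[540.7,35.6,174]); n,l,st,c=cv2.connectedComponentsWithStats(m.astype(np.uint8))
for i in range(1,n):
  if np.hypot(*(c[i]-[u,v]))<90: print(c[i],st[i,4],[ (np.degrees(np.arctan2(*(atz(W,*c[i],z)-[540.7,35.6,0])[1::-1]))%360).round(1) for z in(157,171,173.5)],[np.hypot(*(atz(W,*c[i],z)-[540.7,35.6,0])[:2]).round(1) for z in (157,171,173.5)])
E
```

```text
13.15 [542.04  35.58 356.04] [3.1375 0.0054 2.6247] 85.36 0.0 [-0.51 -0.48  0.07] [ 0.001  -0.0128 -0.0431] 1.044
red [ 550. -116.   71.]
red2 [ 665. -115.   71.]
pink [ 465. -189.   71.]
hopper view move cm [-15.04 -20.41  10.39]
[288. 190.] 7 [np.float64(189.9), np.float64(184.8), np.float64(184.0)] [np.float64(29.1), np.float64(31.0), np.float64(31.4)]
[272. 230.] 24 [np.float64(249.8), np.float64(241.2), np.float64(239.5)] [np.float64(30.3), np.float64(28.3), np.float64(28.1)]
```

The ring mark is now at about 239–241° with the index at 190°, so the joint is about 0.86 rad, as planned. Next is the hopper.

Request:
send_rows:
  rows:
    - [[-15.0,-20.4,0,0,0,0],[-15.0,-20.4,0,0,0,0],[-15.0,-20.4,0,0,0,0],[-15.0,-20.4,5,0,0,0],[-15.0,-20.4,10.4,0,0,0],[-15.0,-20.4,10.4,0,0,0],[-15.0,-20.4,10.4,0,0,0],[-15.0,-20.4,10.4,0,0,0],[-15.0,-20.4,10.4,0,0,0]]

```text
clock: 14.1
eef_pos: [570.6, -214.5, 249.0]
tool_rot: [3.141, -0.0, 2.626]
force: [0.3, 0.6, 1.0]
width: 85.4
gripper_force: 0.0
```

```bash
python3 - <<'E'
from h import *
import pickle
s=ctrl.read_state();print(s['eef_pos'],s['tool_rot'])
W=snap('wrist');pickle.dump(W,open('w6.pkl','wb'));save(W,'w6.png')
print(proj(W,[571.2,-216,71]))
E
```

```text
[ 570.58903693 -214.51941022  249.0421185 ] [ 3.14056666e+00 -2.41242263e-05  2.62624876e+00]
(np.float64(316.71676066393866), np.float64(238.0397402998634))
```

View pics/w6.png

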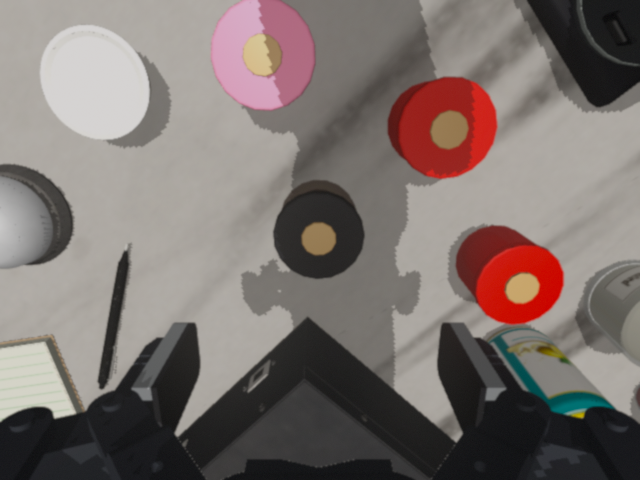

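The hopper's cap is at (319,239), as predicted. The fingers are clear of the cups; the black appliance's corner is at (307,320).

```bash
python3 - <<'E'
from h import *
import pickle
W=pickle.load(open('w6.pkl','rb')); ims=pickle.load(open('i0.pkl','rb'));T,S=ims['top'],ims['side']
a=W['pixels'].astype(int); m=(a[...,0]>a[...,2]+40)&(a[...,0]<235)
n,l,st,c=cv2.connectedComponentsWithStats(m.astype(np.uint8)); i=min((i for i in range(1,n) if st[i,4]>100),key=lambda i:np.hypot(*(c[i]-[319,239])))
print(c[i],st[i,4])
r=[ray(W,*c[i]),ray(T,419.8,251.2),ray(S,369,332)]
print(tri(r),tri(r[:2]),atz(W,*c[i],71))
print('lid', atz(W,319,234.5,68))
for z in(0,50,100): print(z,atz(W,307,320,z),atz(T,438,216,z),atz(S,421,360,z))
s=ctrl.read_state();M=R.from_euler('xyz',s['tool_rot']).as_matrix()
print((M.T@(np.array([*atz(W,*c[i],71)[:2],100])-s['eef_pos'])/10).round(2))
E
```

```text
[318.37977528 238.31348315] 890
(array([ 571.48688692, -215.64365493,   71.56300676]), [np.float64(0.593858185862324), np.float64(0.8640059718442569), np.float64(0.774145950659038)]) (array([ 570.22910303, -214.4537376 ,   76.70919746]), [np.float64(0.22616673145471206), np.float64(0.22616673145457955)]) [ 571.86880928 -215.18369349   71.        ]
lid [ 570.73743661 -214.09512832   68.        ]
0 [ 652.79997376 -272.16648969    0.        ] [ 656.16964444 -272.04639686    0.        ] [ 659.07310526 -268.81962805    0.        ]
50 [ 628.61770515 -256.74286632   50.        ] [ 648.88660661 -259.74872131   50.        ] [ 627.10331004 -295.38894084   50.        ]
100 [ 604.43543654 -241.31924296  100.        ] [ 641.60356878 -247.45104575  100.        ] [ 595.13351482 -321.95825362  100.        ]
[-0.11 -0.04 14.97]
```

Request:
send_rows:
  rows:
    - [[-0.1,-0.04,4,0,0,0],[-0.1,-0.04,8,0,0,0],[-0.1,-0.04,12,0,0,0],[-0.1,-0.04,14.5,0,0,0],[-0.1,-0.04,15.6,0,0,0],[-0.1,-0.04,15.6,0,0,0],[-0.1,-0.04,15.6,0,0,0]]

```text
clock: 14.85
eef_pos: [572.0, -216.6, 94.5]
tool_rot: [3.141, 0.003, 2.625]
force: [-0.1, -0.5, 0.1]
width: 85.5
gripper_force: 0.0
```

Request:
send_rows:
  rows:
    - [[0,0,0,0,0,0],[0,0,0,0,0,0],[0,0,0,0,0,0],[0,0,0,0,0,0],[0,0,0,0,0,0],[0,0,0,0,0,0],[0,0,0,0,0,0],[0,0,0,0,0,0]]
  grip: 140

```text
clock: 15.65
eef_pos: [572.0, -216.5, 94.8]
tool_rot: [3.14, 0.003, 2.625]
force: [0.5, 1.5, 7.4]
width: 55.9
gripper_force: 61.7
```

```bash
python3 st.py
```

```text
15.65 [ 571.99 -216.52   94.76] [3.1403e+00 2.8000e-03 2.6251e+00] 55.94 61.66030959984486 [0.47 1.52 7.35] [2.089e-01 1.418e-01 2.000e-04] 1.567
```

Request:
send_rows:
  rows:
    - [[0,0,-2,0,0,0],[0,0,-5,0,0,0],[0,0,-9,0,0,0],[0,0,-13,0,0,0],[0,0,-17,0,0,0],[0,0,-20,0,0,0],[0,0,-22,0,0,0],[0,0,-22,0,0,0]]

```text
clock: 16.45
eef_pos: [572.0, -217.4, 316.6]
tool_rot: [3.14, 0.007, 2.625]
force: [0.8, 0.5, -1.0]
width: 55.7
gripper_force: 63.8
```

```bash
cat > held.py <<'E'
from h import *
s=ctrl.read_state();M=R.from_euler('xyz',s['tool_rot']).as_matrix()
print(s['eef_pos'],s['tool_rot'],s['width'],s['force'])
W=snap('wrist')
a=W['pixels'].astype(int); m=((a[...,0]>a[...,2]+40)).astype(np.uint8)
n,l,st,c=cv2.connectedComponentsWithStats(m)
g=[i for i in range(1,n) if st[i,4]>150]
for i in g:
    if abs(c[i][0]-318)<40 and 340<c[i][1]<470:
        q=M.T@(atz(W,*c[i],s['eef_pos'][2]-23.8)-s['eef_pos']); print('cap',c[i],st[i],'tool',q)
        t=M@np.array([q[0],q[1],0]); tgt=np.array([540.7,35.6])-t[:2]
        print('tgt tcp',tgt,'move cm',(M.T@(np.array([*tgt,s['eef_pos'][2]])-s['eef_pos'])/10).round(2))
E
python3 held.py
```

```text
[ 571.97732965 -217.38402948  316.58967313] [3.14018546 0.00693252 2.6246157 ] 55.701311488110484 [ 0.75106348  0.54377364 -0.95089729]
cap [317.56685271 409.42441155] [ 279  376   78   67 4121] tool [ 1.14157729 -0.19439614 23.79240779]
tgt tcp [541.78844845  35.20477664] move cm [15.11 20.47 -0.08]
```

Request:
send_rows:
  rows:
    - [[3,4,0,0,0,0],[6,8,0,0,0,0],[9,12,0,0,0,0],[12,16,0,0,0,0],[14,19,0,0,0,0],[15.1,20.5,0,0,0,0],[15.1,20.5,0,0,0,0],[15.1,20.5,0,0,0,0],[15.1,20.5,0,0,0,0]]

```text
clock: 17.4
eef_pos: [540.6, 34.2, 312.2]
tool_rot: [-3.14, -0.0, 2.622]
force: [-0.6, 0.3, -1.5]
width: 55.8
gripper_force: 63.9
```

```bash
python3 held.py; python3 - <<'E'
from h import *
S=snap('side');T=snap('top')
a=cv2.resize(S['pixels'][120:270,220:370],(400,400),interpolation=cv2.INTER_CUBIC)
b=cv2.resize(T['pixels'][210:310,250:350],(400,400),interpolation=cv2.INTER_CUBIC)
save({'pixels':np.hstack([a,b])},'p1.png')
print(proj(S,[540.7,35.6,190]))
E
```

```text
[540.59283528  34.22290175 312.21975851] [-3.13992490e+00 -3.06190709e-04  2.62220998e+00] 55.759242475315865 [-0.59332086  0.30184846 -1.53829084]
cap [317.54901495 409.28032281] [ 279  375   78   69 4213] tool [ 1.18440687 -0.20151639 23.80073295]
tgt tcp [541.82823534  35.18706778] move cm [-0.06  0.15 -0.  ]
(np.float64(286.8575035957624), np.float64(209.09427030140833))
```

View pics/p1.png

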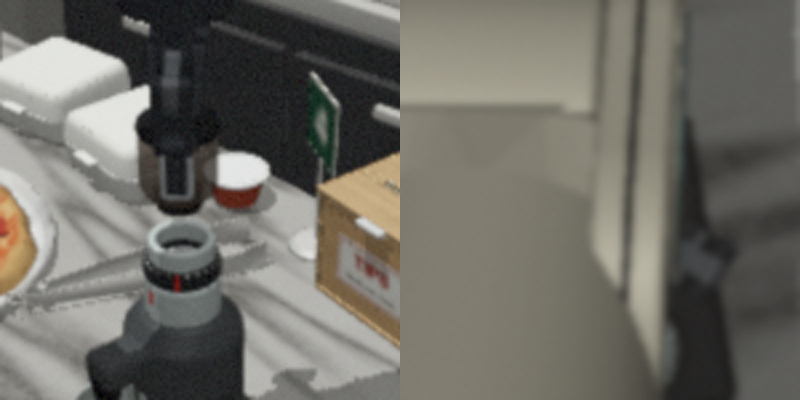

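The hopper hangs upright above the throat. I'll check lateral agreement numerically in the side view.

```bash
python3 - <<'E'
from h import *
S=snap('side');s=ctrl.read_state();M=R.from_euler('xyz',s['tool_rot']).as_matrix()
g=S['pixels'].mean(2)
print(range(266,310))
for r in(168,176,182,186,190,194,197,216,219,232,236): print(r,g[r,266:310].round().astype(int).tolist())
h=s['eef_pos']+M@np.array([1.18,-.2,0]); f=s['eef_pos'][2]-94.6
for z in(f+60,f+45,f+25,f): print('hop',z,np.round(proj(S,[h[0],h[1],z]),1))
for z in(190,182,167,145): print('col',z,np.round(proj(S,[540.7,35.6,z]),1))
E
```

```text
range(266, 310)
168 [225, 226, 225, 212, 150, 56, 22, 29, 26, 29, 25, 26, 27, 27, 28, 32, 18, 23, 16, 23, 32, 29, 24, 29, 26, 26, 23, 12, 23, 17, 21, 27, 17, 31, 10, 21, 15, 31, 32, 32, 34, 35, 33, 31]
176 [219, 220, 218, 216, 203, 152, 96, 82, 78, 78, 74, 60, 33, 28, 30, 31, 29, 25, 29, 29, 31, 30, 32, 29, 28, 26, 34, 48, 54, 59, 64, 62, 61, 56, 56, 77, 110, 120, 116, 95, 84, 76, 73, 76]
182 [166, 165, 160, 157, 153, 134, 78, 64, 64, 63, 59, 63, 65, 74, 94, 87, 43, 24, 29, 34, 33, 31, 29, 46, 82, 96, 76, 57, 55, 60, 72, 84, 86, 86, 92, 149, 208, 225, 228, 228, 228, 227, 228, 228]
186 [157, 156, 155, 152, 150, 128, 76, 64, 67, 60, 63, 60, 61, 70, 88, 88, 52, 27, 18, 28, 26, 29, 30, 46, 77, 92, 76, 49, 49, 49, 54, 69, 84, 85, 96, 148, 208, 227, 228, 228, 228, 227, 228, 227]
190 [118, 118, 118, 119, 117, 116, 104, 75, 55, 53, 55, 51, 47, 51, 78, 85, 55, 35, 24, 30, 32, 33, 24, 45, 74, 95, 88, 46, 37, 40, 52, 58, 52, 41, 46, 68, 91, 107, 130, 152, 160, 172, 173, 170]
194 [113, 116, 117, 115, 116, 114, 110, 103, 94, 81, 67, 52, 31, 33, 41, 57, 75, 77, 77, 79, 77, 77, 78, 77, 77, 69, 42, 
[... 652 characters left out ...]
, 32, 43, 54, 87, 114, 115, 112, 111, 115, 115]
232 [164, 161, 149, 137, 122, 106, 89, 86, 98, 105, 80, 96, 109, 101, 104, 105, 103, 108, 106, 106, 108, 107, 110, 109, 113, 109, 110, 108, 109, 108, 106, 106, 107, 104, 103, 96, 86, 64, 53, 54, 73, 99, 111, 114]
236 [171, 149, 100, 73, 70, 76, 81, 80, 93, 106, 112, 115, 113, 109, 97, 98, 99, 102, 103, 106, 108, 108, 110, 108, 108, 106, 108, 107, 109, 103, 105, 104, 105, 105, 99, 92, 72, 52, 52, 48, 47, 49, 50, 78]
hop 278.1369294411769 [285.3 168.8]
hop 263.1369294411769 [285.5 176.1]
hop 243.13692944117693 [285.8 185.5]
hop 218.13692944117693 [286.1 196.9]
col 190 [286.9 209.1]
col 182 [287.  212.5]
col 167 [287.1 218.9]
col 145 [287.4 227.9]
```

Request:
send_rows:
  rows:
    - [[-0.06,0.15,0.8,0,0,0],[-0.06,0.15,1.6,0,0,0],[-0.06,0.15,2.2,0,0,0],[-0.06,0.15,2.2,0,0,0],[-0.06,0.15,2.2,0,0,0]]

```text
clock: 18.1
eef_pos: [542.0, 37.2, 290.5]
tool_rot: [-3.141, -0.0, 2.625]
force: [0.5, -0.7, -1.6]
width: 55.7
gripper_force: 63.9
```

```bash
python3 held.py
```

```text
[541.95735541  37.16761962 290.53083997] [-3.14120227e+00 -4.77426402e-04  2.62482694e+00] 55.653857956100914 [ 0.54984871 -0.67449121 -1.62260598]
cap [317.55545024 409.24810427] [ 279  375   78   69 4220] tool [ 1.19622624 -0.20023585 23.8006538 ]
tgt tcp [541.83895556  35.18306904] move cm [-0.09 -0.18  0.  ]
```

Request:
send_rows:
  rows:
    - [[-0.09,-0.18,0,0,0,0],[-0.09,-0.18,0,0,0,0],[-0.09,-0.18,0,0,0,0],[-0.09,-0.18,0,0,0,0],[-0.09,-0.18,0,0,0,0]]

```text
clock: 18.65
eef_pos: [541.9, 35.2, 290.9]
tool_rot: [3.141, 0.0, 2.625]
force: [-0.9, 0.8, -1.7]
width: 56.0
gripper_force: 63.9
```

```bash
python3 held.py; python3 st.py
```

```text
[541.93409194  35.20900642 290.90428889] [3.14148292e+00 9.83445843e-06 2.62483373e+00] 56.01107597350811 [-0.91879831  0.82632679 -1.67808489]
cap [317.54905213 409.20971564] [ 279  375   78   69 4220] tool [ 1.20979859 -0.20151886 23.79996613]
tgt tcp [541.85139258  35.17748656] move cm [ 0.01 -0.01 -0.  ]
18.7 [541.91  35.21 290.86] [ 3.1416e+00 -1.0000e-04  2.6248e+00] 55.61 63.86895459945663 [-0.48  0.41 -0.5 ] [0.0097 0.0119 0.006 ] 1.08
```

Request:
send_rows:
  rows:
    - [[0,0,0.3,0,0,0],[0,0,0.6,0,0,0],[0,0,0.8,0,0,0],[0,0,0.95,0,0,0],[0,0,1.1,0,0,0],[0,0,1.1,0,0,0]]

```text
clock: 19.3
eef_pos: [541.8, 35.1, 279.6]
tool_rot: [-3.141, -0.0, 2.625]
force: [0.2, -0.6, -1.4]
width: 55.7
gripper_force: 63.9
```

Request:
send_rows:
  rows:
    - [[0,0,0.15,0,0,0],[0,0,0.3,0,0,0],[0,0,0.45,0,0,0],[0,0,0.6,0,0,0],[0,0,0.65,0,0,0]]

```text
clock: 19.8
eef_pos: [541.8, 35.1, 273.1]
tool_rot: [-3.141, -0.0, 2.625]
force: [-0.1, 0.7, -0.2]
width: 55.6
gripper_force: 63.9
```

Request:
send_rows:
  rows:
    - [[0,0,0.05,0,0,0],[0,0,0.1,0,0,0],[0,0,0.15,0,0,0],[0,0,0.15,0,0,0]]

```text
clock: 20.2
eef_pos: [542.0, 35.1, 272.8]
tool_rot: [3.141, 0.0, 2.625]
force: [-1.9, 0.3, 7.3]
width: 55.3
gripper_force: 62.3
```

Request:
send_rows:
  rows:
    - [[0,0,0.05,0,0,0],[0,0,0.1,0,0,0],[0,0,0.1,0,0,0],[0,0,0.1,0,0,0]]

```text
clock: 20.6
eef_pos: [542.0, 35.1, 272.7]
tool_rot: [3.141, 0.001, 2.625]
force: [-3.5, 0.2, 13.9]
width: 55.8
gripper_force: 61.2
```

```bash
python3 held.py; python3 st.py
```

```text
[542.0373668   35.1496147  272.67016157] [3.14051256e+00 6.86891500e-04 2.62471869e+00] 55.79234530888509 [-3.46413772  0.19752571 13.87342332]
cap [317.64054756 409.66391315] [ 279  376   78   68 4237] tool [ 1.05658407 -0.17530548 23.79910439]
tgt tcp [541.70519002  35.23027837] move cm [ 0.03 -0.01 -0.  ]
20.65 [542.04  35.17 272.68] [3.1405e+00 7.0000e-04 2.6247e+00] 55.8 61.20626926742261 [-4.08  0.19 12.47] [-0.1408  0.9932  0.0085] 1.087
```

It's at a hard stop, so it is fully home. I'll relieve the push, open and retreat.

Request:
send_rows:
  rows:
    - [[0,0,-0.15,0,0,0],[0,0,-0.15,0,0,0]]

```text
clock: 20.85
eef_pos: [542.2, 35.2, 272.8]
tool_rot: [3.141, 0.001, 2.625]
force: [-0.3, -0.5, 5.1]
width: 55.5
gripper_force: 63.3
```

Request:
send_rows:
  rows:
    - [[0,0,0,0,0,0],[0,0,0,0,0,0],[0,0,0,0,0,0],[0,0,0,0,0,0],[0,0,0,0,0,0],[0,0,-2,0,0,0],[0,0,-5,0,0,0],[0,0,-8,0,0,0],[0,0,-10,0,0,0],[0,0,-12,0,0,0]]
  grip: 0

```text
clock: 21.85
eef_pos: [541.9, 35.1, 393.5]
tool_rot: [3.141, 0.001, 2.625]
force: [0.4, -0.1, -0.0]
width: 85.2
gripper_force: 0.0
```

Request:
send_rows:
  rows:
    - [[0,0,-3,0,0,0],[0,0,-3,0,0,0],[0,0,-3,0,0,0],[0,0,-3,0,0,0]]

```text
clock: 22.25
eef_pos: [541.4, 35.2, 421.3]
tool_rot: [-3.141, -0.002, 2.625]
force: [0.6, -1.3, -0.3]
width: 85.4
gripper_force: 0.0
```

```bash
python3 - <<'E'
from h import *
W=snap('wrist');S=snap('side');s=ctrl.read_state();print(s['eef_pos'],s['tool_rot'],s['force'])
a=W['pixels'].astype(int); m=((a[...,0]>a[...,2]+40)).astype(np.uint8)
n,l,st,c=cv2.connectedComponentsWithStats(m); u=proj(W,[540.7,35.6,249]); print('pred cap',u)
for i in range(1,n):
    if st[i,4]>60 and np.hypot(*(c[i]-u))<60: print(c[i],st[i],atz(W,*c[i],249))
b=S['pixels'].astype(int); m=((b[...,0]>b[...,2]+40)&(b[...,0]>120)).astype(np.uint8)
n,l,st,c=cv2.connectedComponentsWithStats(m); us=proj(S,[540.7,35.6,249]); print('side pred',us)
for i in range(1,n):
    if st[i,4]>15 and np.hypot(*(c[i]-us))<25: print(c[i],st[i])
mr=((b[...,0]>120)&(b[...,1]<60)).astype(np.uint8);n,l,st,c=cv2.connectedComponentsWithStats(mr)
print([ (c[i].round(1).tolist(),int(st[i,4])) for i in range(1,n) if np.hypot(*(c[i]-[287,222]))<25])
E
```

```text
[541.42656242  35.17555142 421.17143094] [-3.14019931e+00 -1.95120713e-03  2.62472754e+00] [ 0.2119271  -0.17890575 -0.99882649]
pred cap (np.float64(318.89282326830465), np.float64(238.30898708205467))
[320.87730061 239.49795501] [303 223  36  34 978] [541.96558981  36.27790085 249.        ]
side pred (np.float64(286.1133816294772), np.float64(182.57017552512377))
[286.70149254 181.91044776] [281 179  12   7  67]
[]
```

```bash
python3 -c "
from cell import ctrl
print(ctrl.finish_job())"
```

```text
the job is handed in; nothing more can be done
None
```

The job is handed in: the ring went clockwise to burr contact, was held there and reopened about 45° (set from the torque rise, so a few degrees uncertain), and the hopper is seated upright in the throat, with no sign of touching any other item.

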